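# Pulse hazelnuts in the cup blender

### The arm

A 6-joint arm with a two-finger parallel gripper is mounted at the origin on a cart in front of the work surface, level with it; the furniture and walls round the work are solid. World frame = base frame: x ahead of the robot, y to its left, z up, the work surface at z = 0. Lengths are in m, angles in degrees, forces in N, time in s.
With the tool pointing down it reaches from about 0.4 to 0.825 m from the base axis. Payload 7 kg.
Tool frame: the origin (TCP) lies midway between the tips of the shut fingers; the grasp point (between the pads) lies 19 mm behind it (ctrl.grip_point_offset is the distance from the TCP to the grasp point, in m); x points along the fingers, y is the direction in which the jaws open and shut, and the axes are right-handed (so a half turn about x gives the same grasp; the last joint's range is limited). The gripper opens to 88 mm and grips with 3 to 60 N. Pads are 19 mm wide; open, the fingers measure 130 mm over their backs; the gripper's body (78 mm by 193 mm) begins 47 mm behind the grasp point.
Start: joints at [80.105, 20.546, 0.682, 0, -70.136, -16.507], TCP at [0.3, 0.605, 0.227] pointing down, gripper open.
Joint ranges: [-176.03, 176.03], [-82.01, 121.73], [-58.28, 71.71], [-173.87, 95.51], [-174.79, -0.11], [-173.66, 173.66]. Speed limits (degrees/s): [136.94, 136.94, 172.46, 180, 180, 180].

### API

Orientations are given as [roll, pitch, yaw] about the fixed x, y, z axes, in that order (R = Rz(yaw) Ry(pitch) Rx(roll)).
In Python, from plant import ctrl gives the robot as it stands.
- The arm moves only by the tool drive_tool, never from a script. Its argument "plan" is a list of rows, each a list of 3 entries, a list of its own where there are three numbers: the shift along the tool's x, y, z in m, then the turn, a rotation vector about the tool's x, y, z in degrees, then the opening, from 0 (shut) to 1 (fully open). In form: [[[dx, dy, dz], [wx, wy, wz], grip], ...]. A call has 1 to 20 rows; each row is the pose to reach, as a shift and turn from the pose measured when the call began, along the tool's axes at that moment; what a row does not reach only later rows make up. A row lasts 1/12 s, in which the tool goes at most 41.7 mm and 7.16 degrees, less where a joint would pass 70% of its speed; a pose out of reach is approached as far as the arm can. A call with a gripper value outside its range is refused whole. The fingers move at their own pace and stop on an object; the grip force is fixed at half the most. Time passes only in rows, so rows that repeat a pose let the fingers close. It gives the time, the measured TCP pose, the force and the opening at its end, in the units of the state.
- ctrl.get_obs(): the state, without advancing time (a new reading comes with each control period).
- ctrl.snapshot(name): name is "scene" or "top"; returns the picture (480x640x3 uint8, blue, green, red); there is no depth.
- ctrl.get_calibration(name): a dict with "fx", "fy", "cx", "cy" (pixels), "R" (3x3) and "t" (3): a world point X has camera coordinates R X + t. Camera axes: x right, y down, z forward; pixel columns grow to the right and rows downward; lengths in m; the calibration is good to about 2 mm. A picture is of the moment at which its call begins. get_calibration takes no time and is no camera call.
- ctrl.close_job(): hands the job in, once; it reports no verdict.
Trained networks look in the newest picture that a camera, given by its name, has taken for a name from the list of things; names that differ only in an ending like _2 or _b are one class to them, and where a whole thing is asked for, a point or a joint stands for the part that bears it (a point fixed in the world has none). Each returns a list of dicts, best first, with "confidence" (0 to 1); they miss things now and then, are a little off and sometimes report something else, mostly with a low value. They report only what shows in the picture. A call takes as long as a camera call. They do not tell look-alikes from the thing itself.
- ctrl.cut_out(camera, name): "pixels" (480x640 bool, what is visible of it) and "pixel" ([column, row] in pixels, amid what is visible of it).
- ctrl.landmark_of(camera, name): "pixel" ([column, row] in pixels: a listed point, or the origin of a listed thing).
The state is a dict: "clock": time; "joint_pos": joint angles; "qvel": joint speeds; "tau": joint torques, N m; "tool_pos": TCP position; "orientation": TCP orientation; "force": force on the tool from outside, world axes, zero at the start; "moment": the same for the moment, N m; "opening": finger opening in m.
Only numpy, scipy, OpenCV 4.12 (cv2) and the standard library are available. Lean on these libraries where they do the work, as an engineer would, in place of code of your own. Each camera call takes 0.05 s, during which the arm holds its last target. There are 200 camera calls.

### The job

Give the hazelnuts a pulse in the small cordless cup blender: if its power rocker is off, switch it on (green-dot end down); if it is already on, leave it on. Set the cup that holds the hazelnuts into the base, blade cap down, so that its two lugs drop through the slots and it sits fully home, then turn it clockwise (seen from above) against the spring to the orange pulse mark, halfway to the lock. Never let it go on into the lock click, leave the empty cup and everything else standing where it is, and finish with the gripper still holding the cup at the pulse mark, because the spring turns it back if it is let go.

Things in the scene. Friction and masses are not known exactly. Their poses are not given: they have to be found in the camera images.
- nut_cup_center (a point): Centre, 55 mm above the underside, of the loose cup to use: clear cup upside down with brown hazelnuts in it, on a dark ribbed blade cap; 112 mm high, 0.2 kg, z up. Grip the clear part: smooth upright cylinder, 54 mm diameter, 29 to 98 mm above the underside. Cap 66 mm diameter, 27 mm high, its lowest 5 mm tapered; its two lugs are at +x and -x of this frame.
- nut_cup_lug (a point): Outer end of the hazelnut cup's lug at +x, 40 mm from the cup's axis. A like lug is opposite, at -x. Lugs are 10 mm wide, 7 mm proud of the cap and lie 5 to 10 mm above the cup's underside; a white tick on the cap stands above each. Either lug may go into either slot.
- spare_cup_center (a point): The same centre point of the spare cup: same shape and size, but empty, no nuts in it. It is not needed and stays where it stands.
- blender_base: Fixed blender base. Origin on the worktop under the axis of its round grey tower, 112 mm diameter, 100 mm high. Towards -x of this frame a console 44 mm high, 88 mm wide, reaches 122 mm from that axis. Rim marks seen clockwise from above: white dot at each slot, orange bar (pulse) at 33 degrees, red bar (lock) at 66 degrees.
- socket (a point): Centre of the socket floor, 82 mm above the worktop, 18 mm below the rim; the underside of a cup fully home rests on it. Mouth 70 mm wide, with two slots at +x and -x of this frame, 18 mm wide, out to 43 mm from the axis, through a 6 mm ledge; under the ledge lugs turn with 2 mm vertical play. A cup enters with its x along this x, either way round, within about 6 degrees.
- pulse_pose (a point): The same point as the socket, with axes turned 33 degrees clockwise seen from above: a cup at the orange pulse mark has its x along this x, either way round. Turning clockwise from entry, the lugs meet sprung tabs at about 10 degrees; from about 44 degrees a spring plunger resists too, and the lock clicks at about 66 degrees.
- rocker_on_end (a point): Top of the power rocker's on end, at its green dot. The black rocker lies on the console, 54 mm long along the base's y, 25 mm wide, centre 90 mm in front of the tower's axis. This end is on the base's -y side (right, seen from the robot), 19 mm from the pivot. Pressed straight down with about 5 N it snaps on, sinking 6 mm: 55 mm above the worktop when off, 49 mm when on.
- power_rocker (a joint): Power rocker, rad: about +0.16 is on (green-dot end down), about -0.16 is off (green-dot end up). It stays only at these two stops, and has snapped to one of them within 0.3 s of the start.
- interlock (a joint): Sprung ring inside the socket, rad, 0 at rest. The lugs push it clockwise after about 10 degrees of turn: it reads about 0.4 at the pulse mark and about 0.95 at the lock click. Its spring pushes back with about 0.2 N m and turns a released cup back.
- mug: White mug with a handle, 92 mm wide, 95 mm high, a bystander at the right; origin at the centre of its underside.
- lemon: Lemon, 83 x 58 x 58 mm, a bystander at the right; origin below its centre.
Things that resemble listed ones, but are neither listed nor needed, are in the scene too. Leave any purple look-alike of the part that bears nut_cup_center alone.

How it is judged (in metres and radians):
On the way, in this order (a step that is already met when the one before it is completed fails the run):
1. the hazelnut cup sits fully home in the socket, not yet turned to the pulse mark (z of nut_cup_center in the frame of socket below 0.0585 m and horizontal distance between nut_cup_center and socket below 0.006 m and angle between nut_cup_center's own z axis and vertical below 0.1 rad and value of joint interlock below 0.2 rad), for 0.1 s.
2. the cup is turned to the pulse mark with the power on (angle between the x axis of nut_cup_center and the x axis of pulse_pose, either way round below 0.15 rad and value of joint interlock above 0.2 rad and value of joint power_rocker above 0.1 rad), for 0.3 s.
At the end, for the whole second after the job is handed in: The hazelnut cup sits fully home in the socket (underside within 3.5 mm of its floor, centre within 6 mm, upright within 0.1 rad), turned to the pulse mark within 0.15 rad (8.6 degrees), pushing the interlock, with the power rocker on, and the gripper's fingers are holding the cup (more than 3 N) (all of step 2 and z of nut_cup_center in the frame of socket between 0.052 and 0.0585 m and horizontal distance between nut_cup_center and socket below 0.006 m and angle between nut_cup_center's own z axis and vertical below 0.1 rad and value of joint interlock below 0.62 rad and contact force between the fingers and nut_cup above 3 N); the arm keeps its last pose, push and grip.
It fails at once if the cup is turned on into the lock click, past about 62 degrees (value of joint interlock above 0.9 rad).
It fails at once if the spare cup is shifted by more than 3 cm or tipped (distance of spare_cup_center from where it was at the start of the episode above 0.03 m or angle between spare_cup_center's own z axis and vertical above 0.5 rad).
It fails at once if the mug or the lemon is shifted by more than 3 cm (distance of any of mug, lemon from where it was at the start of the episode above 0.03 m).
It also fails if it takes over 48 s, if anything falls off the work surface, if the arm or the gripper's body presses on something with over 40 N, if the wrist force passes 120 N, or if a joint passes its speed limit or range.

## Working session

There is one attempt and no reset: what is moved stays moved. The work goes in short steps, Python scripts to look and compute and a tool call to move; the robot and the scene stay as the last step left them, time stands still between calls to the robot, and variables do not carry over. Pictures are saved under pics/ and viewed, about 8 in all and at most 12, crops included, and the job is handed in when it is done.

Besides the shell and the picture viewer there is one more tool, called after "Request:" in YAML: its name, and indented under it one key for each argument. drive_tool: Moves the arm, as the interface text tells. Its arguments: {"type":"object","properties":{"plan":{"type":"array","items":{"type":"array"}}},"required":["plan"]}

```bash
mkdir -p pics; ls; cat > h.py <<'E'
import numpy as np,cv2
from plant import ctrl
from scipy.spatial.transform import Rotation as Rot
def ray(cam,p):
    c=ctrl.get_calibration(cam);R=np.array(c["R"]);t=np.array(c["t"])
    d=R.T@np.array([(p[0]-c["cx"])/c["fx"],(p[1]-c["cy"])/c["fy"],1]);return -R.T@t,d
def at_z(cam,p,z):
    o,d=ray(cam,p);return o+d*(z-o[2])/d[2]
def proj(cam,X):
    c=ctrl.get_calibration(cam);q=np.array(c["R"])@np.array(X)+np.array(c["t"])
    return np.array([c["fx"]*q[0]/q[2]+c["cx"],c["fy"]*q[1]/q[2]+c["cy"]])
E
python3 - <<'E'
from h import *
Z=dict(nut_cup_center=.055,nut_cup_lug=.0075,spare_cup_center=.055,blender_base=0,socket=.082,rocker_on_end=.055,mug=0,lemon=0)
for cam in("scene","top"):
    im=ctrl.snapshot(cam);cv2.imwrite(f"pics/{cam}0.png",im)
    print(cam,"campos",ray(cam,(320,240))[0].round(3))
    for n,z in Z.items():
        for d in ctrl.landmark_of(cam,n)[:4]:
            print(n,np.round(d["pixel"],1),round(d["confidence"],2),at_z(cam,d["pixel"],z).round(4))
o=ctrl.get_obs();print(o["clock"],o["tool_pos"],o["orientation"],ctrl.grip_point_offset)
E
```

```text
pics
scene campos [ 0.093 -0.962  0.759]
nut_cup_center [302.5 337.5] 0.94 [ 0.3587 -0.3431  0.055 ]
nut_cup_center [434.4 397.6] 0.65 [ 0.496  -0.5713  0.055 ]
nut_cup_center [336.3 297.9] 0.55 [ 0.4703 -0.2744  0.055 ]
nut_cup_center [238.4 186.6] 0.19 [0.4503 0.2847 0.055 ]
nut_cup_lug [322.2 355.1] 0.95 [ 0.3907 -0.3621  0.0075]
nut_cup_lug [339.3 298.8] 0.93 [ 0.5002 -0.2337  0.0075]
nut_cup_lug [413.9 401.7] 0.66 [ 0.4856 -0.535   0.0075]
spare_cup_center [239.8 190.9] 0.73 [0.4453 0.2585 0.055 ]
blender_base [308.9 233. ] 0.78 [0.5597 0.0435 0.    ]
blender_base [307.5 211.2] 0.42 [0.6051 0.1455 0.    ]
socket [238.6 189.9] 0.73 [0.4307 0.2187 0.082 ]
socket [306.8 211.8] 0.6 [0.5469 0.024  0.082 ]
rocker_on_end [279.2 232.3] 0.56 [0.4614 0.0092 0.055 ]
mug [385.9 366.2] 0.7 [ 0.49   -0.4388  0.    ]
lemon [421.7 328.1] 0.56 [ 0.6126 -0.3882  0.    ]
top campos [ 0.298 -0.13   1.54 ]
nut_cup_center [360.9 239. ] 0.91 [ 0.462  -0.2597  0.055 ]
nut_cup_center [393.5 275.9] 0.79 [ 0.3551 -0.3473  0.055 ]
nut_cup_center [470.3 223.5] 0.59 [ 0.4977 -0.573   0.055 ]
nut_cup_lug [351.7 230.3] 0.92 [ 0.4937 -0.2379  0.0075]
nut_cup_lug [396.8 260.8] 0.87 [ 0.4005 -0.3659  0.0075]
nut_cup_lug [451.2 227.2] 0.71 [ 0.4947 -0.5303  0.0075]
spare_cup_center [176.8 247.2] 0.85 [0.4533 0.2617 0.055 ]
spare_cup_center [421.2 230.3] 0.19 [ 0.4821 -0.4321  0.055 ]
blender_base [258.6 217.3] 0.67 [0.541  0.0353 0.    ]
socket [257.4 209.6] 0.81 [0.55   0.0295 0.082 ]
rocker_on_end [266.9 241. ] 0.74 [0.4638 0.0068 0.055 ]
mug [419.2 231.2] 0.84 [ 0.4864 -0.4372  0.    ]
lemon [400.3 192.4] 0.7 [ 0.6042 -0.3871  0.    ]
0.9 [0.30017443 0.60456055 0.2266031 ] [-82.30501505  89.99617194  71.29080086] 0.0188
```

View pics/scene0.png

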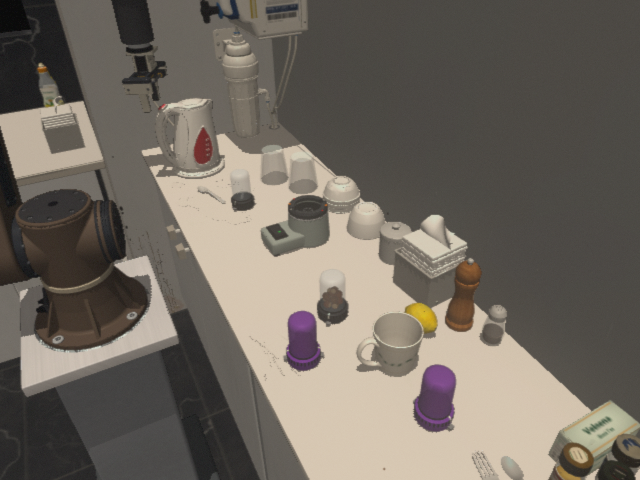

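View pics/top0.png

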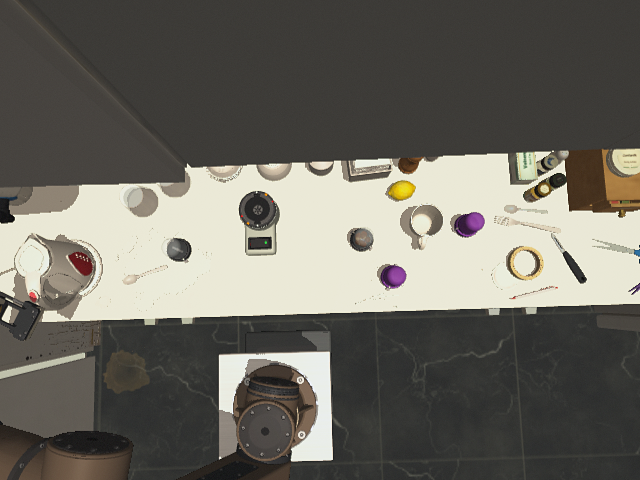

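The clear cup with brown nuts is at scene (333,297) / top (361,239). The purple look-alikes are at scene (303,340) and (436,397), and the clear empty spare is at (241,190). I'll confirm that with one enlarged montage of cup and base.

```bash
python3 - <<'E'
from h import *
s=cv2.imread("pics/scene0.png");t=cv2.imread("pics/top0.png")
c=lambda im,x,y,r:cv2.resize(im[y-r:y+r,x-r:x+r],(400,300) if 0 else (300,300),interpolation=cv2.INTER_CUBIC)
cv2.imwrite("pics/m1.png",np.vstack([np.hstack([c(s,333,297,35),c(t,361,239,25)]),np.hstack([c(s,297,225,45),c(t,260,222,40)])]))
E
```

```text
(no output)
```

View pics/m1.png

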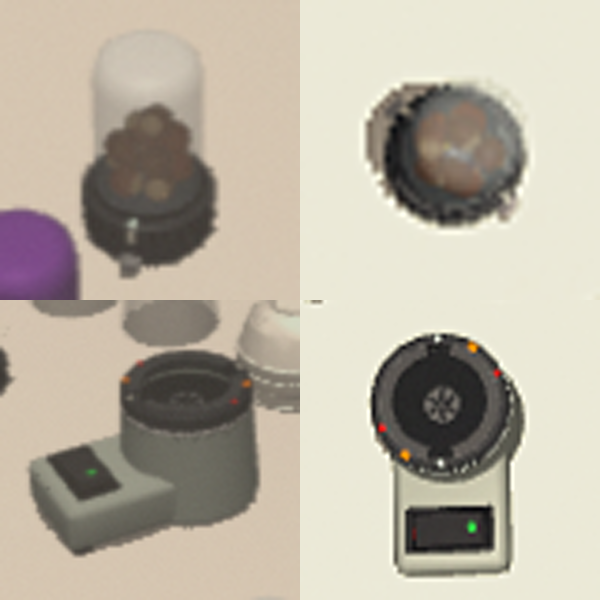

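The crop confirms the clear cup with brown nuts on a dark ribbed cap. One lug shows at about scene (328,324), top (371,249). Base rim dots are at top (256.5,192.7) and (257.6,225.5), and the console points toward the robot. Next I'll do the sub-pixel measurements.

```bash
cat >> h.py <<'E'
def tri(ps,pt):
    A=np.zeros((3,3));b=np.zeros(3);L=[]
    for cam,p in(("scene",ps),("top",pt)):
        o,d=ray(cam,p);d/=np.linalg.norm(d);M=np.eye(3)-np.outer(d,d);A+=M;b+=M@o
    return np.linalg.solve(A,b)
def blob(im,cond,box):
    x0,x1,y0,y1=box;w=np.clip(cond(im[y0:y1,x0:x1].astype(float)),0,None)
    ys,xs=np.mgrid[y0:y1,x0:x1];return np.array([(w*xs).sum(),(w*ys).sum()])/w.sum()
E
python3 - <<'E'
from h import *
s=cv2.imread("pics/scene0.png");t=cv2.imread("pics/top0.png")
g=lambda a:a[...,1]-np.maximum(a[...,0],a[...,2])-40
G=(blob(s,g,(272,287,225,240)),blob(t,g,(260,272,236,248)))
X=tri(*G);print("green",G,X.round(4),[ (proj(c,X)-p).round(1) for c,p in zip(("scene","top"),G)])
w=lambda a:a.min(-1)-110
D=[blob(t,w,(253,260,189,196)),blob(t,w,(254,262,222,229))]
P=[at_z("top",d,.1) for d in D];v=P[0]-P[1]
print("dots",D,P,"mid",(P[0]+P[1])/2,"yaw",np.degrees(np.arctan2(v[1],v[0])))
o=lambda a:a[...,2]-a[...,0]-60
for nm,b in(("or1",(267,272,190,197)),("red1",(270,276,197,203)),("red2",(237,245,211,219)),("or2",(244,251,218,226))):
    q=blob(t,o,b);print(nm,q,at_z("top",q,.1).round(4))
L=((328.3,324.0),(370.5,249.3));X=tri(*L);print("lug",X.round(4),at_z("scene",L[0],.0075),at_z("top",L[1],.0075))
for n in("nut_cup_center","socket","rocker_on_end"):
    pass
print("cup tri",tri((336.3,297.9),(360.9,239)).round(4))
print("rocker tri",tri((279.2,232.3),(266.9,241)).round(4),"socket tri",tri((306.8,211.8),(257.4,209.6)).round(4))
for cam,im in(("scene",s),("top",t)):
    for d in ctrl.cut_out(cam,"nut_cup_center"):
        m=d["pixels"];ys,xs=np.nonzero(m);hsv=im[m].mean(0)
        print(cam,d["pixel"],round(d["confidence"],2),xs.min(),xs.max(),ys.min(),ys.max(),hsv.round())
for q in((352,246),(372,232)): pass
# silhouettes predicted for trial cup
for c in((.465,-.262),):
    for a in np.arange(0,360,90):
        p=[c[0]+.033*np.cos(np.radians(a)),c[1]+.033*np.sin(np.radians(a)),.02]
        print(a,proj("top",p).round(1),proj("scene",p).round(1))
E
```

```text
green (array([279.06, 231.  ]), array([265.42138365, 242.15513627])) [0.461  0.0105 0.0582] [array([-0.3,  0.1]), array([ 0.1, -0.3])]
dots [array([255.99940512, 189.79060083]), array([257.41991342, 225.32034632])] [array([0.60284735, 0.03065663, 0.1       ]), array([0.50295616, 0.02807186, 0.1       ])] mid [0.55290176 0.02936425 0.1       ] yaw 1.4822485897607474
or1 [267. 194.] [5.901e-01 3.000e-04 1.000e-01]
red1 [272.12156863 201.06666667] [ 0.5697 -0.0136  0.1   ]
red2 [241.42334096 215.70938215] [0.531  0.0719 0.1   ]
or2 [247.61442441 222.88072122] [0.5105 0.055  0.1   ]
lug [ 0.4387 -0.2916  0.0079] [ 0.44147231 -0.29193849  0.0075    ] [ 0.43622851 -0.29069659  0.0075    ]
cup tri [ 0.4692 -0.263   0.045 ]
rocker tri [0.4622 0.0071 0.0563] socket tri [0.5503 0.0301 0.0778]
scene [303.7, 342.1] 0.93 284 323 311 370 [101.  69.  98.]
scene [433.2, 401.1] 0.82 414 456 365 431 [104.  73. 102.]
scene [334.7, 299.7] 0.73 317 347 269 325 [108. 118. 127.]
top [393.0, 275.8] 0.8 381 405 264 289 [121.  60. 112.]
top [467.9, 223.3] 0.79 454 483 212 236 [108.  50.  98.]
top [361.5, 238.3] 0.62 350 373 227 251 [ 93. 102. 109.]
0 [360.2 228. ] [344.7 302.5]
90 [349.3 239.6] [324.3 298.4]
180 [361.1 250.6] [317.8 312.4]
270 [372. 239.] [338.8 316.9]
```

```bash
cat >> h.py <<'E'
def go(x,y,z,jaw=None):
    """shift/turn in tool axes to reach a vertical tool at x,y,z with tool y at world angle jaw (deg)"""
    o=ctrl.get_obs();R=Rot.from_euler("xyz",o["orientation"],degrees=True)
    M=R.as_matrix();cur=np.degrees(np.arctan2(M[1,1],M[0,1]))
    if jaw is None: jaw=cur
    a=np.radians(jaw);X=np.array([0,0,-1.]);Y=np.array([np.cos(a),np.sin(a),0]);T=Rot.from_matrix(np.c_[X,Y,np.cross(X,Y)])
    print("jaw",cur.round(2),"tcp",np.round(o["tool_pos"],4),"F",np.round(o["force"],1),"M",np.round(o["moment"],2),"open",round(o["opening"],4),"q",np.round(o["joint_pos"],0),"t",round(o["clock"],2))
    print("-> ",R.inv().apply(np.array([x,y,z])-o["tool_pos"]).round(4),(R.inv()*T).as_rotvec(degrees=True).round(2))
E
python3 -c "
from h import *
go(.46,.006,.1,0);go(.46,.006,.1,180)"
```

```text
jaw -116.4 tcp [0.3002 0.6046 0.2266] F [-0.  -0.2 -0.8] M [-0.05 -0.02  0.  ] open 0.0877 q [ 80.  21.   1.   0. -70. -17.] t 1.0
->  [ 0.1266  0.4651 -0.4093] [-116.4   -0.     0. ]
jaw -116.4 tcp [0.3002 0.6046 0.2266] F [-0.  -0.2 -0.8] M [-0.05 -0.02  0.  ] open 0.0877 q [ 80.  21.   1.   0. -70. -17.] t 1.0
->  [ 0.1266  0.4651 -0.4093] [63.6  0.   0. ]
```

Request:
drive_tool:
  plan:
    - [[0.06, 0.465, -0.409], [63.6, 0, 0], 0]
    - [[0.06, 0.465, -0.409], [63.6, 0, 0], 0]
    - [[0.06, 0.465, -0.409], [63.6, 0, 0], 0]
    - [[0.06, 0.465, -0.409], [63.6, 0, 0], 0]
    - [[0.06, 0.465, -0.409], [63.6, 0, 0], 0]
    - [[0.06, 0.465, -0.409], [63.6, 0, 0], 0]
    - [[0.06, 0.465, -0.409], [63.6, 0, 0], 0]
    - [[0.06, 0.465, -0.409], [63.6, 0, 0], 0]
    - [[0.06, 0.465, -0.409], [63.6, 0, 0], 0]
    - [[0.06, 0.465, -0.409], [63.6, 0, 0], 0]
    - [[0.06, 0.465, -0.409], [63.6, 0, 0], 0]
    - [[0.06, 0.465, -0.409], [63.6, 0, 0], 0]
    - [[0.06, 0.465, -0.409], [63.6, 0, 0], 0]
    - [[0.06, 0.465, -0.409], [63.6, 0, 0], 0]
    - [[0.06, 0.465, -0.409], [63.6, 0, 0], 0]
    - [[0.06, 0.465, -0.409], [63.6, 0, 0], 0]
    - [[0.12, 0.465, -0.409], [63.6, 0, 0], 0]
    - [[0.145, 0.465, -0.409], [63.6, 0, 0], 0]
    - [[0.155, 0.465, -0.409], [63.6, 0, 0], 0]

```text
clock: 2.58
tool_pos: [0.4568, 0.0047, 0.0673]
orientation: [102.2, 89.7, -167.9]
force: [-1.0, -1.0, -0.3]
opening: 0.0003
```

```bash
python3 -c "
from h import *
go(.46,.006,.047,180)"
```

```text
jaw 179.84 tcp [0.4568 0.0047 0.0673] F [-1.  -1.  -0.3] M [-0.01  0.22 -0.02] open 0.0003 q [ 25.  10. -38.  -0. -42. -25.] t 2.58
->  [ 0.0203 -0.0033  0.0013] [-0.16 -0.06 -0.3 ]
```

Request:
drive_tool:
  plan:
    - [[0.01, -0.002, 0.001], [0, 0, 0], 0]
    - [[0.014, -0.003, 0.001], [0, 0, 0], 0]
    - [[0.017, -0.003, 0.001], [0, 0, 0], 0]
    - [[0.02, -0.003, 0.001], [0, 0, 0], 0]
    - [[0.02, -0.003, 0.001], [0, 0, 0], 0]

```text
clock: 3.0
tool_pos: [0.4598, 0.0055, 0.0493]
orientation: [109.9, 89.7, -160.2]
force: [-8.3, -1.0, 20.3]
opening: 0.0006
```

```bash
python3 - <<'E'
from h import *
go(.46,.006,.047,180)
E
```

```text
jaw 179.91 tcp [0.4598 0.0055 0.0493] F [-8.3 -1.  20.3] M [-0.21  3.26  0.13] open 0.0006 q [ 25.  12. -39.  -0. -39. -25.] t 3.0
->  [ 0.0023 -0.0002  0.0005] [-0.09 -0.1  -0.29]
```

Request:
drive_tool:
  plan:
    - [[-0.04, 0, 0], [0, 0, 0], 0]
    - [[-0.08, 0, 0], [0, 0, 0], 0]
    - [[-0.12, 0, 0], [0, 0, 0], 1]
    - [[-0.15, 0, 0], [0, 0, 0], 1]
    - [[-0.15, 0, 0], [0, 0, 0], 1]

```text
clock: 3.42
tool_pos: [0.4645, 0.0069, 0.2073]
orientation: [-77.0, 89.5, 13.0]
force: [1.8, 0.4, 0.1]
opening: 0.015
```

```bash
python3 - <<'E'
from h import *
go(.4665,-.264,.18,134)
im=ctrl.snapshot("scene");cv2.imwrite("pics/s1.png",im)
t=ctrl.snapshot("top")
g=lambda a:a[...,1]-np.maximum(a[...,0],a[...,2])-40
print(blob(im,g,(272,287,222,242)))
E
```

```text
jaw 179.99 tcp [0.4645 0.0069 0.2073] F [1.8 0.4 0.1] M [ 0.18 -0.3   0.03] open 0.015 q [ 25.   1. -27.   0. -62. -25.] t 3.42
->  [ 0.0269 -0.0019 -0.271 ] [45.99  0.28  0.39]
[nan nan]h.py:19: RuntimeWarning: invalid value encountered in divide
  ys,xs=np.mgrid[y0:y1,x0:x1];return np.array([(w*xs).sum(),(w*ys).sum()])/w.sum()
```

Request:
drive_tool:
  plan:
    - [[0.01, -0.002, -0.271], [46, 0, 0], 1]
    - [[0.01, -0.002, -0.271], [46, 0, 0], 1]
    - [[0.01, -0.002, -0.271], [46, 0, 0], 1]
    - [[0.01, -0.002, -0.271], [46, 0, 0], 1]
    - [[0.01, -0.002, -0.271], [46, 0, 0], 1]
    - [[0.01, -0.002, -0.271], [46, 0, 0], 1]
    - [[0.01, -0.002, -0.271], [46, 0, 0], 1]
    - [[0.01, -0.002, -0.271], [46, 0, 0], 1]
    - [[0.01, -0.002, -0.271], [46, 0, 0], 1]
    - [[0.01, -0.002, -0.271], [46, 0, 0], 1]

```text
clock: 4.35
tool_pos: [0.4627, -0.2643, 0.191]
orientation: [81.7, 89.9, 125.7]
force: [0.2, -0.1, -0.5]
opening: 0.0861
```

```bash
python3 - <<'E'
from h import *
go(.4665,-.264,.061,134)
im=ctrl.snapshot("scene");t=ctrl.snapshot("top")
g=lambda a:a[...,1]-np.maximum(a[...,0],a[...,2])-40
G=blob(im,g,(272,287,222,242)),blob(t,g,(258,274,234,250));print(G,tri(*G))
c=lambda im,x,y,r:cv2.resize(im[y-r:y+r,x-r:x+r],(400,400),interpolation=cv2.INTER_CUBIC)
cv2.imwrite("pics/m2.png",np.hstack([c(im,333,285,60),c(t,361,239,60)]))
E
```

```text
jaw 133.93 tcp [ 0.4627 -0.2643  0.191 ] F [ 0.2 -0.1 -0.5] M [ 0.12 -0.08 -0.02] open 0.0861 q [ -9.   9. -20.  -0. -61. -37.] t 4.35
->  [ 0.13   -0.0026  0.0029] [-0.07  0.01 -0.08]
(array([nan, nan]), array([nan, nan])) [nan nan nan]h.py:19: RuntimeWarning: invalid value encountered in divide
  ys,xs=np.mgrid[y0:y1,x0:x1];return np.array([(w*xs).sum(),(w*ys).sum()])/w.sum()
```

View pics/m2.png

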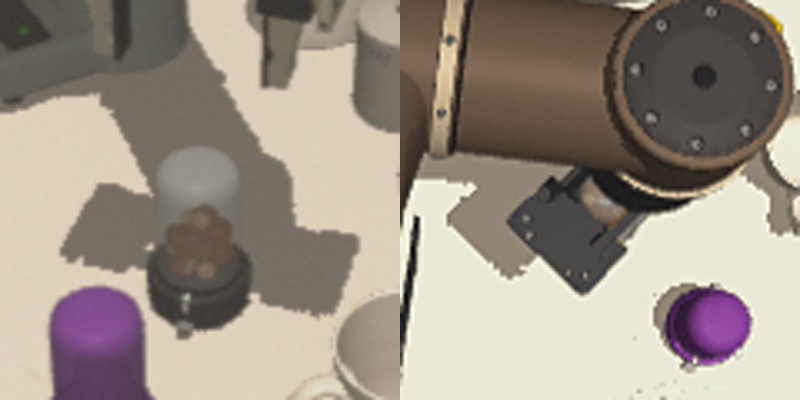

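The rocker's green dot has moved about 3 px down, to about scene (280,234), so it is on. The cup (scene ~(332,297)) is under the gripper and the fingers are clear, so I'm descending.

Request:
drive_tool:
  plan:
    - [[0.03, -0.003, 0.003], [0, 0, 0], 1]
    - [[0.065, -0.003, 0.003], [0, 0, 0], 1]
    - [[0.1, -0.003, 0.003], [0, 0, 0], 1]
    - [[0.125, -0.003, 0.003], [0, 0, 0], 1]
    - [[0.13, -0.003, 0.003], [0, 0, 0], 1]
    - [[0.13, -0.003, 0.003], [0, 0, 0], 0.5]
    - [[0.13, -0.003, 0.003], [0, 0, 0], 0.5]
    - [[0.13, -0.003, 0.003], [0, 0, 0], 0.5]
    - [[0.13, -0.003, 0.003], [0, 0, 0], 0.5]
    - [[0.13, -0.003, 0.003], [0, 0, 0], 0.5]
    - [[0.13, -0.003, 0.003], [0, 0, 0], 0.5]

```text
clock: 5.37
tool_pos: [0.4676, -0.2636, 0.0626]
orientation: [-10.2, 89.9, 33.8]
force: [-1.3, 0.2, 5.2]
opening: 0.054
```

```bash
python3 - <<'E'
from h import *
go(.4665,-.264,.061,134)
E
```

```text
jaw 134.01 tcp [ 0.4676 -0.2636  0.0626] F [-1.3  0.2  5.2] M [ 0.28 -0.13 -0.07] open 0.054 q [ -9.  17. -29.  -0. -44. -37.] t 5.37
->  [ 0.0016  0.0005 -0.0011] [0.01 0.09 0.02]
```

Gripped at 54 mm, so the cup is centred along this axis. Now I'll open, turn 90° and re-grip to centre the other axis.

Request:
drive_tool:
  plan:
    - [[0, 0, 0], [0, 0, 0], 1]
    - [[0, 0, 0], [0, 0, 0], 1]
    - [[0, 0, 0], [0, 0, 0], 1]
    - [[0, 0, 0], [-90, 0, 0], 1]
    - [[0, 0, 0], [-90, 0, 0], 1]
    - [[0, 0, 0], [-90, 0, 0], 1]
    - [[0, 0, 0], [-90, 0, 0], 1]
    - [[0, 0, 0], [-90, 0, 0], 1]
    - [[0, 0, 0], [-90, 0, 0], 1]
    - [[0, 0, 0], [-90, 0, 0], 1]
    - [[0, 0, 0], [-90, 0, 0], 1]
    - [[0, 0, 0], [-90, 0, 0], 1]
    - [[0, 0, 0], [-90, 0, 0], 1]
    - [[0, 0, 0], [-90, 0, 0], 1]
    - [[0, 0, 0], [-90, 0, 0], 1]
    - [[0, 0, 0], [-90, 0, 0], 1]
    - [[0, 0, 0], [-90, 0, 0], 1]
    - [[0, 0, 0], [-90, 0, 0], 1]

```text
clock: 6.87
tool_pos: [0.4676, -0.2636, 0.0625]
orientation: [-97.5, 89.9, 36.4]
force: [-0.4, 0.1, 0.5]
opening: 0.0875
```

```bash
python3 - <<'E'
from h import *
go(.4676,-.2636,.0626,-136)
E
```

```text
jaw -136.14 tcp [ 0.4676 -0.2636  0.0625] F [-0.4  0.1  0.5] M [ 0.02 -0.02 -0.  ] open 0.0875 q [ -9.  17. -29.  -0. -44.  52.] t 6.87
->  [-0.0001 -0.     -0.    ] [-0.14 -0.01  0.08]
```

Request:
drive_tool:
  plan:
    - [[0, 0, 0], [0, 0, 0], 0.3]
    - [[0, 0, 0], [0, 0, 0], 0.3]
    - [[0, 0, 0], [0, 0, 0], 0.3]
    - [[0, 0, 0], [0, 0, 0], 0.3]
    - [[0, 0, 0], [0, 0, 0], 0.3]
    - [[0, 0, 0], [0, 0, 0], 0.3]
    - [[0, 0, 0], [0, 0, 0], 0.3]
    - [[-0.02, 0, 0], [0, 0, 0], 0.3]
    - [[-0.05, 0, 0], [0, 0, 0], 0.3]
    - [[-0.08, 0, 0], [0, 0, 0], 0.3]
    - [[-0.11, 0, 0], [0, 0, 0], 0.3]
    - [[-0.14, 0, 0], [0, 0, 0], 0.3]
    - [[-0.14, 0, 0], [0, 0, 0], 0.3]

```text
clock: 7.95
tool_pos: [0.4701, -0.2649, 0.2085]
orientation: [-146.8, 89.4, -12.9]
force: [1.9, -1.2, -1.7]
opening: 0.0536
```

```bash
python3 - <<'E'
from h import *
go(.5505,.0295,.2,-180)
im=ctrl.snapshot("scene");t=ctrl.snapshot("top")
X=ctrl.get_obs()["tool_pos"];p=proj("scene",X).astype(int);q=proj("top",X).astype(int);print(p,q)
for n in("nut_cup_center","nut_cup_lug"):
  for cam in("scene","top"): print(n,cam,[(np.round(d["pixel"],1),round(d["confidence"],2)) for d in ctrl.landmark_of(cam,n)])
c=lambda im,x,y,r:cv2.resize(im[y-r:y+r,x-r:x+r],(400,400),interpolation=cv2.INTER_CUBIC)
cv2.imwrite("pics/s3.png",im)
cv2.imwrite("pics/m3.png",np.hstack([c(im,*p,40),c(t,*q,60)]))
E
```

```text
jaw -136.1 tcp [ 0.4701 -0.2649  0.2085] F [ 1.9 -1.2 -1.7] M [-0.03 -0.29  0.01] open 0.0536 q [ -9.   8. -18.   0. -63.  52.] t 7.95
->  [ 0.0087 -0.262   0.1564] [43.9  -0.33  0.48]
[332 238] [367 230]
nut_cup_center scene [(array([434.7, 395.8]), 0.95), (array([337.5, 241.3]), 0.87), (array([299.5, 337.7]), 0.72)]
nut_cup_center top [(array([394.2, 276.6]), 0.89), (array([368.2, 231.3]), 0.63), (array([468.9, 220.8]), 0.63)]
nut_cup_lug scene [(array([415.7, 399.6]), 0.87), (array([321. , 352.7]), 0.83), (array([423.3, 331.5]), 0.53), (array([387.2, 365.7]), 0.38)]
nut_cup_lug top [(array([399.6, 260.1]), 0.8), (array([354.6, 224.7]), 0.59), (array([451.1, 230.2]), 0.57)]
```

View pics/m3.png

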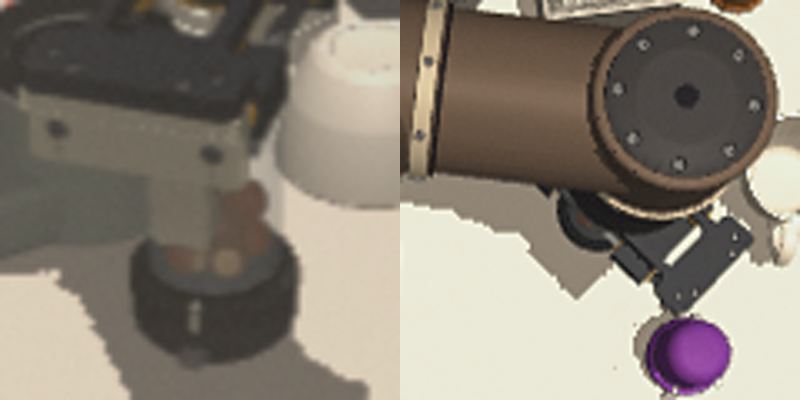

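```bash
python3 - <<'E'
from h import *
for a in range(-142,-126,3):
    r=np.radians(a)
    print(a,proj("scene",[.4701+.040*np.cos(r),-.2649+.040*np.sin(r),.1535]).round(1),"tick",proj("scene",[.4701+.0335*np.cos(r),-.2649+.0335*np.sin(r),.162]).round(1))
for a in (180,0): # cap edges at left/right extremes for check
    pass
P=np.array([proj("scene",[.4701+.033*np.cos(r),-.2649+.033*np.sin(r),.160]) for r in np.linspace(0,6.28,200)])
print("cap px cols",P[:,0].min(),P[:,0].max())
print("old lug/tick at table")
for a in range(-142,-126,3):
    r=np.radians(a)
    print(a,proj("scene",[.4676+.040*np.cos(r),-.2636+.040*np.sin(r),.0075]).round(1),proj("top",[.4676+.040*np.cos(r),-.2636+.040*np.sin(r),.0075]).round(1))
E
```

```text
-142 [325.8 269.8] tick [327.1 264.4]
-139 [326.8 270. ] tick [328.  264.6]
-136 [327.8 270.2] tick [328.8 264.8]
-133 [328.8 270.4] tick [329.7 265. ]
-130 [329.9 270.6] tick [330.6 265.1]
-127 [330.9 270.7] tick [331.4 265.2]
cap px cols 317.5001686360843 350.55917721987794
old lug/tick at table
-142 [325.2 323.7] [369.7 249.4]
-139 [326.1 324. ] [370.2 248.9]
-136 [327.1 324.3] [370.7 248.4]
-133 [328.  324.5] [371.2 247.9]
-130 [329.  324.6] [371.6 247.3]
-127 [330.  324.8] [372.1 246.8]
```

```bash
python3 - <<'E'
from h import *
s=cv2.imread("pics/s3.png")
g=s.astype(float).mean(-1).round().astype(int)
print("cols 314..355")
for r in range(250,274,2): print(r,g[r,314:356])
E
```

```text
cols 314..355
250 [106 108 107  99  66  55  55  58  69  73  73  76  81  81  83  86  91  99
  97  87  91 105 105 104 103 100  85  79  78  76  74  72  70  68  56  57
  68 118 194 202 203 203]
252 [108 108 108  97  63  54  52  55  61  71  72  76  78  78  80  81  82  85
  81  81  84  92 100 100  99  89  82  76  76  77  75  73  69  57  57  62
  68 100 167 201 203 203]
254 [108 108 107  99  59  54  56  56  54  56  59  68  74  76  78  79  77  78
  79  79  79  79  79  78  78  78  78  77  75  70  61  55  55  57  64  65
  66 101 170 200 202 203]
256 [109 107 108 101  73  55  56  53  56  56  55  54  54  55  56  61  64  70
  69  75  77  77  73  70  64  63  60  55  52  53  54  57  57  58  57  55
  64 118 196 204 203 203]
258 [108 109 107 105  85  58  53  56  57  54  58  55  57  57  56  60  78  90
  61  54  55  55  56  55  54  57  58  57  58  55  58  56  57  56  55  57
  69 125 198 202 202 203]
260 [108 109 107 104  87  60  55  55  53  53  54  53  55  57  56  64  87  85
  63  57  58  58  57  57  55  56  54  56  56  54  54  53  55  56  56  56
  74 131 198 203 204 203]
262 [108 108 107 107 103  75  
[... 325 characters left out ...]
 [108 108 108 109 108 109 109 101  80  63  58  58  56  57  60  59  60  59
  57  58  58  56  58  56  59  57  58  59  60  56  59  59  67  85 104 108
 114 146 195 203 204 203]
268 [110 108 108 108 109 109 109 108 107 107 100  79  68  65  72  76  75  75
  74  67  58  55  58  57  58  58  59  61  62  71  89 104 106 107 108 107
 109 111 137 193 203 203]
270 [130 110 109 109 109 110 108 109 110 109 107 108 106  96  83  80  81  78
  77  76  71  70  73  78  83  94 105 105 107 109 108 109 109 107 111 110
 109 110 110 113 126 147]
272 [202 183 120 108 109 109 108 109 107 109 108 109 107 109 109 108 104 102
 107 108 109 109 108 109 109 109 108 109 109 107 108 110 109 109 109 109
 109 110 109 108 108 109]
```

Request:
drive_tool:
  plan:
    - [[0, -0.262, 0.156], [46.8, 0, 0], 0.3]
    - [[0, -0.262, 0.156], [46.8, 0, 0], 0.3]
    - [[0, -0.262, 0.156], [46.8, 0, 0], 0.3]
    - [[0, -0.262, 0.156], [46.8, 0, 0], 0.3]
    - [[0, -0.262, 0.156], [46.8, 0, 0], 0.3]
    - [[0, -0.262, 0.156], [46.8, 0, 0], 0.3]
    - [[0, -0.262, 0.156], [46.8, 0, 0], 0.3]
    - [[0, -0.262, 0.156], [46.8, 0, 0], 0.3]
    - [[0, -0.262, 0.156], [46.8, 0, 0], 0.3]
    - [[0, -0.262, 0.156], [46.8, 0, 0], 0.3]
    - [[0, -0.262, 0.156], [46.8, 0, 0], 0.3]

```text
clock: 9.17
tool_pos: [0.5466, 0.0307, 0.1998]
orientation: [82.2, 89.7, 169.3]
force: [-0.1, -0.1, -2.2]
opening: 0.0539
```

```bash
python3 - <<'E'
from h import *
go(.551,.0295,.175,177.1)
im=ctrl.snapshot("scene");X=ctrl.get_obs()["tool_pos"];p=proj("scene",X).astype(int);print(p)
x,y=p[0]-50,p[1]-30
cv2.imwrite("pics/m4.png",cv2.resize(im[y:y+90,x:x+100],(800,720)[:2],interpolation=cv2.INTER_CUBIC)[:600]);print(x,y)
E
```

```text
jaw 177.12 tcp [0.5466 0.0307 0.1998] F [-0.1 -0.1 -2.2] M [ 0.04 -0.04  0.03] open 0.0539 q [ 24.  10. -18.  -0. -63. -26.] t 9.17
->  [ 0.0248 -0.0046 -0.001 ] [ 0.02  0.03 -0.25]
[304 169]
254 139
```

View pics/m4.png

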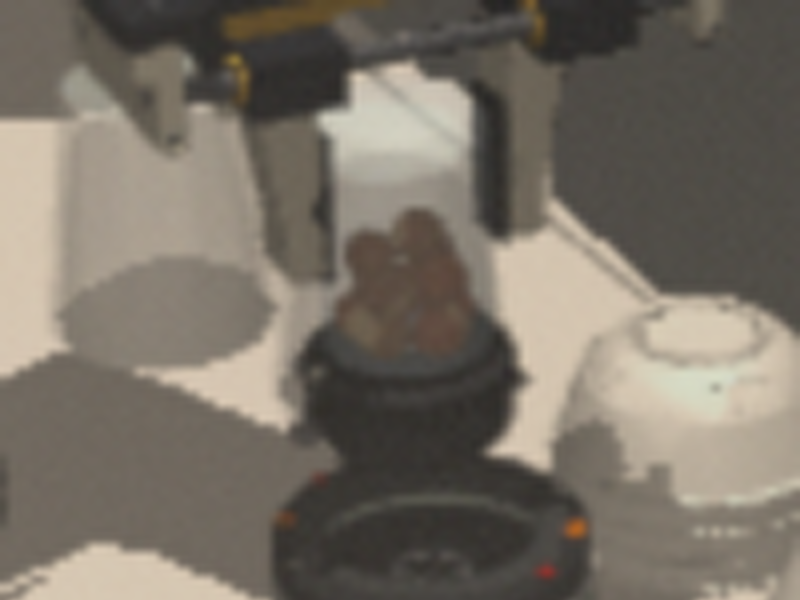

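```bash
python3 - <<'E'
from h import *
for a in(-10,-5,0,5,10):
    r=np.radians(a);f=lambda R,z,s:((proj("scene",[.5466+s*R*np.cos(r),.0307+s*R*np.sin(r),.1373+z])-[254,139])*8).round(0)
    print(a,"L",f(.04,.0075,-1),"R",f(.04,.0075,1),"tickL",f(.0335,.017,-1),"tickR",f(.0335,.017,1))
f=lambda x,y,z:((proj("scene",[x,y,z])-[254,139])*8).round(0)
P=np.array([f(.5466+.033*np.cos(r),.0307+.033*np.sin(r),.145) for r in np.linspace(0,6.28,200)]);print("cap",P.min(0),P.max(0))
P=np.array([f(.5505+.056*np.cos(r),.0295+.056*np.sin(r),.1) for r in np.linspace(0,6.28,200)]);print("rim",P.min(0),P.max(0))
for a in(-33,-66,147,114): r=np.radians(a+.5);print(a,f(.5505+.0475*np.cos(r),.0295+.0475*np.sin(r),.1))
E
```

```text
-10 L [282. 423.] R [527. 382.] tickL [301. 393.] tickR [507. 359.]
-5 L [285. 429.] R [524. 377.] tickL [303. 398.] tickR [504. 355.]
0 L [289. 434.] R [519. 373.] tickL [307. 402.] tickR [500. 351.]
5 L [294. 438.] R [514. 368.] tickL [311. 406.] tickR [496. 347.]
10 L [300. 443.] R [508. 364.] tickL [316. 410.] tickR [490. 344.]
cap [300. 351.] [511. 455.]
rim [248. 436.] [598. 618.]
-33 [571. 529.]
-66 [540. 571.]
147 [276. 519.]
114 [311. 479.]
```

Request:
drive_tool:
  plan:
    - [[0.015, -0.0045, -0.001], [0, 0, 0], 0.3]
    - [[0.025, -0.0045, -0.001], [0, 0, 0], 0.3]
    - [[0.033, -0.0045, -0.001], [0, 0, 0], 0.3]
    - [[0.038, -0.0045, -0.001], [0, 0, 0], 0.3]
    - [[0.04, -0.0045, -0.001], [0, 0, 0], 0.3]

```text
clock: 9.63
tool_pos: [0.5501, 0.0281, 0.159]
orientation: [89.0, 89.7, 176.0]
force: [-1.2, 0.5, -2.7]
opening: 0.0535
```

```bash
python3 - <<'E'
from h import *
go(.551,.0295,.1435,177.1)
E
```

```text
jaw 177.0 tcp [0.5501 0.0281 0.159 ] F [-1.2  0.5 -2.7] M [ 0.06 -0.11  0.  ] open 0.0535 q [ 23.  12. -20.  -0. -58. -26.] t 9.63
->  [ 0.0155 -0.0009  0.0015] [-0.1   0.01 -0.32]
```

Request:
drive_tool:
  plan:
    - [[0.002, -0.001, 0.0012], [0, 0, 0], 0.3]
    - [[0.004, -0.001, 0.0012], [0, 0, 0], 0.3]
    - [[0.006, -0.001, 0.0012], [0, 0, 0], 0.3]
    - [[0.008, -0.001, 0.0012], [0, 0, 0], 0.3]
    - [[0.008, -0.001, 0.0012], [0, 0, 0], 0.3]

```text
clock: 10.05
tool_pos: [0.551, 0.0293, 0.1508]
orientation: [88.9, 89.7, 175.9]
force: [0.1, 0.1, -2.9]
opening: 0.0534
```

```bash
python3 - <<'E'
from h import *
go(.551,.0295,.1435,177.1)
E
```

```text
jaw 177.0 tcp [0.551  0.0293 0.1508] F [ 0.1  0.1 -2.9] M [ 0.08 -0.05  0.03] open 0.0534 q [ 23.  13. -21.  -0. -57. -26.] t 10.05
->  [ 0.0073 -0.      0.0002] [-0.1   0.01 -0.34]
```

Request:
drive_tool:
  plan:
    - [[0.002, 0, 0], [0, 0, 0], 0.3]
    - [[0.004, 0, 0], [0, 0, 0], 0.3]
    - [[0.006, 0, 0], [0, 0, 0], 0.3]
    - [[0.007, 0, 0], [0, 0, 0], 0.3]
    - [[0.007, 0, 0], [0, 0, 0], 0.3]
    - [[0.007, 0, 0], [0, 0, 0], 0.3]

```text
clock: 10.55
tool_pos: [0.551, 0.0294, 0.1447]
orientation: [87.3, 89.7, 174.4]
force: [-3.8, 1.6, 5.7]
opening: 0.0537
```

```bash
python3 - <<'E'
from h import *
go(.551,.0295,.1435,144)
E
```

```text
jaw 177.02 tcp [0.551  0.0294 0.1447] F [-3.8  1.6  5.7] M [ 0.48  1.35 -0.07] open 0.0537 q [ 23.  13. -21.  -0. -56. -26.] t 10.55
->  [0.0012 0.     0.0001] [33.02 -0.07 -0.3 ]
```

The cup seated: it touched the floor at TCP 0.1447, against 0.1445 predicted, with about 8 N of contact. Now I'll turn it clockwise gradually.

Request:
drive_tool:
  plan:
    - [[0.0003, 0, 0], [0, 0, 0], 0.3]
    - [[0.0003, 0, 0], [4, 0, 0], 0.3]
    - [[0.0003, 0, 0], [8, 0, 0], 0.3]
    - [[0.0003, 0, 0], [12, 0, 0], 0.3]
    - [[0.0003, 0, 0], [16, 0, 0], 0.3]
    - [[0.0003, 0, 0], [20, 0, 0], 0.3]
    - [[0.0003, 0, 0], [20, 0, 0], 0.3]
    - [[0.0003, 0, 0], [20, 0, 0], 0.3]

```text
clock: 11.22
tool_pos: [0.5517, 0.03, 0.1448]
orientation: [95.2, 89.8, 162.4]
force: [-0.0, 3.7, 0.3]
opening: 0.0535
```

```bash
python3 - <<'E'
from h import *
go(.551,.0295,.1445,144)
E
```

```text
jaw 157.17 tcp [0.5517 0.03   0.1448] F [-0.   3.7  0.3] M [ 1.38 -0.15  0.12] open 0.0535 q [ 23.  13. -21.  -0. -56. -46.] t 11.22
->  [ 0.0003  0.0004 -0.0007] [13.17 -0.05 -0.23]
```

Request:
drive_tool:
  plan:
    - [[0.0005, 0, 0], [4, 0, 0], 0.3]
    - [[0.0005, 0, 0], [8, 0, 0], 0.3]
    - [[0.0005, 0, 0], [11, 0, 0], 0.3]
    - [[0.0005, 0, 0], [13, 0, 0], 0.3]
    - [[0.0005, 0, 0], [13, 0, 0], 0.3]
    - [[0.0005, 0, 0], [13, 0, 0], 0.3]
    - [[0.0005, 0, 0], [13, 0, 0], 0.3]

```text
clock: 11.8
tool_pos: [0.552, 0.0301, 0.1447]
orientation: [103.0, 89.8, 157.3]
force: [-0.5, 1.6, 3.7]
opening: 0.0535
```

```bash
python3 - <<'E'
from h import *
go(.551,.0295,.1445,144)
im=ctrl.snapshot("scene");t=ctrl.snapshot("top");cv2.imwrite("pics/s5.png",im)
a=cv2.resize(im[165:245,255:335],(600,600),interpolation=cv2.INTER_CUBIC)
cv2.imwrite("pics/m5.png",a)
f=lambda x,y,z:((proj("scene",[x,y,z])-[255,165])*7.5).round(0)
for b in(-25,-33,-41):
    r=np.radians(b+.5);print(b,"tick low/high",[f(.551+s*.0335*np.cos(r),.0295+s*.0335*np.sin(r),.082+z) for s in(1,-1) for z in(.018,.026)],"bar",[f(.551+s*.0475*np.cos(r),.0295+s*.0475*np.sin(r),.1) for s in(1,-1)])
E
```

```text
jaw 144.31 tcp [0.552  0.0301 0.1447] F [-0.5  1.6  3.7] M [0.91 0.22 0.27] open 0.0535 q [ 23.  13. -21.  -0. -56. -59.] t 11.8
->  [ 0.0002  0.0005 -0.001 ] [ 0.31 -0.04 -0.19]
-25 tick low/high [array([488., 292.]), array([488., 272.]), array([292., 300.]), array([291., 279.])] bar [array([529., 290.]), array([251., 301.])]
-33 tick low/high [array([488., 299.]), array([488., 279.]), array([293., 293.]), array([292., 272.])] bar [array([529., 300.]), array([253., 291.])]
-41 tick low/high [array([486., 306.]), array([485., 286.]), array([296., 286.]), array([295., 265.])] bar [array([526., 310.]), array([257., 281.])]
```

View pics/m5.png

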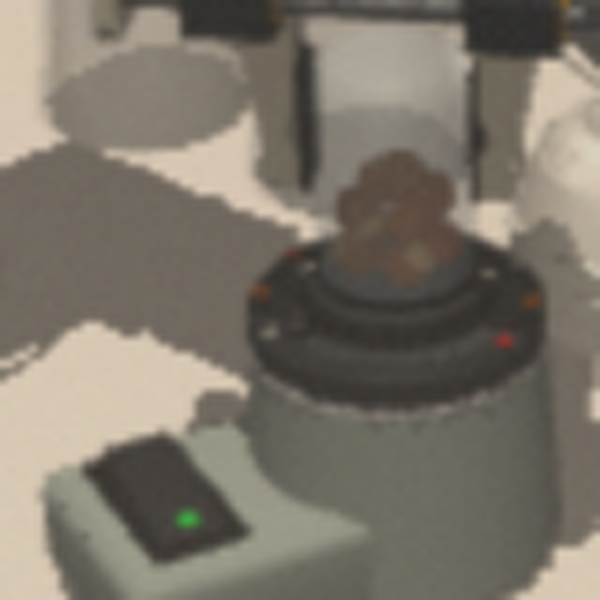

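The crop shows the ticks at (488,270) and (308,263), lined up with the orange bars at (532,300) and (260,291), so the cup is at about -33°, fully down. The rocker dot is still low, at about scene (280,234), and the spring moment is 0.27 N m. I'm handing in.

Request:
drive_tool:
  plan:
    - [[0.0002, 0, 0], [0.3, 0, 0], 0.3]
    - [[0.0002, 0, 0], [0.3, 0, 0], 0.3]
    - [[0.0002, 0, 0], [0.3, 0, 0], 0.3]
    - [[0.0002, 0, 0], [0.3, 0, 0], 0.3]

```text
clock: 12.23
tool_pos: [0.5521, 0.0301, 0.1446]
orientation: [100.3, 89.8, 154.2]
force: [-0.9, 2.7, 5.1]
opening: 0.0538
```

```bash
python3 - <<'E'
from h import *
go(.551,.0295,.1445,144)
print(ctrl.close_job())
E
```

```text
jaw 143.99 tcp [0.5521 0.0301 0.1446] F [-0.9  2.7  5.1] M [1.03 0.5  0.26] open 0.0538 q [ 23.  13. -21.  -0. -56. -59.] t 12.23
->  [ 0.0001  0.0005 -0.0011] [-0.01 -0.03 -0.18]
the job is handed in; nothing more can be done
None
```

I handed the job in at 12.2 s with the hazelnut cup held at the orange pulse mark and the blender's power on. No verdict is reported, so success rests on my own checks below.

**What I did:** The rocker measured as off, so I pressed its green-dot end down. I gripped the hazelnut cup twice, 90° apart, to centre it. I then lowered it through the slots to the floor and turned it 33° clockwise. I avoided the spare cup, the purple look-alikes, the mug and the lemon, but did not re-measure any of them afterwards.

**Last checks:**
- **Seating:** the cup touched the socket floor at a tool height of 0.1447 m, against 0.1445 m predicted, and the tool was still at 0.1446 m at the end.
- **Angle:** the cap's white ticks line up with the orange bars to within about 3°, and the gripper turned 33.0°.
- **Spring:** the turning moment on the wrist was 0.26 N m, which fits the interlock being pushed but not locked.
- **Rocker:** its green dot sits about 3 px lower in the picture than at the start. I expected about 2 px for the 6 mm drop, so it reads as on.
- **Grip:** the fingers are still closed on the cup at 54 mm.

**Disagreements:** The camera estimates of the socket centre differed by about 1.5 mm. The lug angle estimates differed by about 4°. Both are inside the fit tolerances.

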